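Set out the match kit on the showing mat

ROBOT

A 7-joint arm with a two-finger parallel gripper is mounted at the origin on the work surface. World frame = base frame: x ahead of the robot, y to its left, z up, the work surface at z = 0. Lengths are in m, angles in rad, forces in N, time in s.
With the tool pointing down it reaches from about 0.425 to 0.925 m from the base axis. Payload 6.8 kg.
Tool frame: the origin (TCP) lies at the very end of the fingers, on their centre line; the grasp point (between the pads) lies 19 mm behind it; z points along the fingers, y is the line along which they close (so a half turn about z gives the same grasp; the last joint's range is limited). The gripper opens to 85 mm and grips with 20 to 120 N. Pads are 22 mm wide; open, the fingers measure 114 mm over their backs; the gripper's body (76 mm by 85 mm) begins 54 mm behind the grasp point. The pads swing forward as they close: fully open they stand 13 mm farther back than shut.
Start: joints at [1.138, 0.477, 0.022, 1.555, -0.011, 1.109, -0.083], TCP at [0.215, -0.64, 0.231] pointing down, gripper open.
Joint ranges: [-2.96, 2.96], [-0.34, 2.1], [-1.41, 1.46], [0.24, 2.44], [-1.37, 4.51], [0.17, 1.92], [-2.96, 2.96]. Speed limits (rad/s): [2.39, 2.39, 3.14, 3.14, 3.14, 3.14, 3.14].

INTERFACE

Orientations are given as a unit quaternion [w, x, y, z].
In Python, from station import bot gives the robot as it stands.
- The arm moves only by the tool jog_arm, never from a script. Its argument "motion" is a list of rows, each a list of 7 numbers: the turn, a rotation vector about the tool's x, y, z in rad, then the shift along the tool's x, y, z in mm, then the finger opening in mm, from 0 to 85.4. A call has 1 to 10 rows; each row is the pose to reach, as a shift and turn from the pose commanded when the call began, along the tool's axes at that moment; what a row does not reach only later rows make up. A row lasts 1/8 s, in which the tool goes at most 62.5 mm and 10.7 degrees, less where a joint would pass 70% of its speed; a pose out of reach is approached as far as the arm can. A call with a gripper value outside its range is refused whole. The fingers move at their own pace and stop on an object; "grip_force" is the grip in N (left out, the last holds). Time passes only in rows, so rows that repeat a pose let the fingers close. It gives the time, the measured TCP pose, the force, the opening and the grip force at its end, in the units of the state.
- bot.get_obs(): the state, without advancing time (a new reading comes with each control period).
- bot.read_camera(name): name is "scene" or "top" or "wrist"; returns a dict with "pixels" (480x640x3 uint8, red, green, blue), "camera_matrix" (3x3 intrinsics, pixels), "T" (4x4, takes a point from camera to world coordinates); the wrist camera has in their place "tool_from_camera" (4x4, takes a point from camera to tool coordinates, whose origin is the TCP and whose axes are the flange's). Camera axes: x right, y down, z forward; pixel columns grow to the right and rows downward; lengths in m; the calibration is good to about 2 mm. A picture is of the moment at which its call begins: read the wrist's pose just before it. There is no depth.
- bot.hand_in(): hands the job in; it is judged then, once.
Trained networks look in a picture, given as the dict that the camera call returned (one of the last four; its "shot" number tells which), for a name from the list of things; names that differ only in an ending like _2 or _b are one class to them, and where a whole thing is asked for, a point or a joint stands for the part that bears it (a point fixed in the world has none). Each returns a list of dicts, best first, with "score" (0 to 1); they miss things now and then, are a little off and sometimes report something else, mostly with a low value. They report only what shows in the picture. A call takes as long as a camera call.
- bot.spot_in(thing, picture): "xy" ([column, row] in pixels, amid what is visible of it).
- bot.tip_of(thing, picture): "xy" ([column, row] in pixels: a listed point, or the origin of a listed thing).
The state is a dict: "t": time; "q": joint angles; "joint_vel": joint speeds; "joint_torque": joint torques, N m; "eef_pos": TCP position; "tool_rot": TCP orientation; "contact_force": force on the tool from outside, world axes, zero at the start; "torque": the same for the moment, N m; "gripper_width": opening from 0.0 (shut) to 1.0 (fully open); "grasp_force": force on a finger pad.
Only numpy, scipy, OpenCV 4.12 (cv2) and the standard library are available. Lean on these libraries where they do the work, as an engineer would, in place of code of your own. Each camera call takes 0.05 s, during which the arm holds its last target. There are 200 camera calls.

TASK

A customer wants to see the match kit: set it out in one straight row along the middle of the grey showing mat. Stand the powder tin upright in the centre of the mat with the amber striker lying flat and centred on its lid; lay the brass pocket ring on the mat between the powder tin and the bell, with the single loose carrom man lying flat on the mat inside it; and stand the banded stack of four men upright on the mat between the powder tin and the green coin tin, leaving a clear gap of about 3 cm between the powder tin and its neighbour on either side. Leave the bell, the coin tin and the tea cup where they stand.

Things in the scene. Friction and masses are not known exactly. Their poses are not given: they have to be found in the camera images.
- powder_tin: closed round aluminium tin of board powder with a pale paper label, 56 mm in diameter, 48 mm high, flat lid on top; loose, about 0.12 kg. Origin: centre of its underside, z up.
- striker: carrom striker, a mottled amber disc 41 mm in diameter, 9 mm thick, lying flat; loose, 15 g. Origin: centre of its underside, z up.
- ring: tarnished brass pocket ring lying flat, outside diameter 60 mm, inside diameter 46 mm (wall 7 mm wide), 7 mm high, open through the middle; loose, about 70 g. Origin: centre of its underside, z up.
- man: single loose carrom man, a plain natural wood disc 31 mm in diameter, 8 mm thick, lying flat; loose, 10 g. Origin: centre of its underside, z up.
- stack: four natural wood carrom men held together as one upright column by a white paper band, 31 mm in diameter, 32 mm high; loose, 40 g, moves as one piece. Origin: centre of its underside, z up.
- mat: dark grey showing mat with a thin pale stitched border, fixed on the counter, 140 mm (its x) by 340 mm (its y, the length of the mat), 4 mm thick. Origin: centre of its underside, on the counter at z = 0; its x points away from the robot, its y to the robot's left, turned by up to 0.2 rad.
- bell: chrome push button counter bell on a round black base 85 mm in diameter, 59 mm high to the top of the button; loose, 0.23 kg. It stands on the counter beyond one end of the mat, about 240 mm from the mat's centre; which end varies. Origin: centre of its underside, z up.
- coin_tin: green enamel coin tin, a rectangular box 75 by 95 mm, 53 mm high, slot in the lid; loose, 0.45 kg. It stands on the counter beyond the other end of the mat, about 240 mm from the mat's centre. Origin: centre of its underside, z up.
- cup: terracotta tea cup, 58 mm across the rim, 56 mm high, standing among the loose parts in front of the mat; loose, 70 g. Not part of the kit. Origin: centre of its underside, z up.

How it is judged:
At the end, for the whole second after the job is handed in: Powder tin upright within 15 mm of mat centre per axis; striker flat on its lid within 10 mm; ring flat on bell side, stack upright on coin tin side, within 15 mm of the long centre line, gaps to tin 15 to 45 mm; man flat on mat within 10 mm of ring centre; all released, at rest (x of powder_tin in the frame of mat between -0.015 and 0.015 m and y of powder_tin in the frame of mat between -0.015 and 0.015 m and angle between each of powder_tin, stack's own z axis and vertical below 0.1 rad and height (world z) of powder_tin between 0.001 and 0.01 m and horizontal distance between striker and powder_tin below 0.01 m and height (world z) of striker between 0.048 and 0.064 m and angle between the z axis of each of striker, ring, man and the z axis of mat, either way round below 0.15 rad and x of ring in the frame of mat between -0.015 and 0.015 m and horizontal distance between ring and powder_tin between 0.073 and 0.103 m and height (world z) of ring below 0.014 m and horizontal distance between man and ring below 0.01 m and height (world z) of man below 0.015 m and x of stack in the frame of mat between -0.015 and 0.015 m and horizontal distance between stack and powder_tin between 0.0585 and 0.0885 m and height (world z) of stack between 0.001 and 0.01 m and ((y of bell in the frame of mat above 0.1 m and y of ring in the frame of mat above 0.05 m and y of stack in the frame of mat below -0.04 m) or (y of bell in the frame of mat below -0.1 m and y of ring in the frame of mat below -0.05 m and y of stack in the frame of mat above 0.04 m)) and linear speed of each of powder_tin, striker, ring, man, stack below 0.02 m/s); the robot touches nothing.
It fails at once if the bell is moved more than 20 mm or tipped (distance of bell from where it was at the start of the episode above 0.02 m or angle between bell's own z axis and vertical above 0.35 rad).
It fails at once if the coin tin is moved more than 20 mm or tipped (distance of coin_tin from where it was at the start of the episode above 0.02 m or angle between coin_tin's own z axis and vertical above 0.35 rad).
It fails at once if the tea cup is moved more than 20 mm or tipped (distance of cup from where it was at the start of the episode above 0.02 m or angle between cup's own z axis and vertical above 0.35 rad).
It also fails if it takes over 128 s, if anything falls off the work surface, if the arm or the gripper's body presses on something with over 40 N, if the wrist force passes 120 N, or if a joint passes its speed limit or range.

## Working session

There is one attempt and no reset: what is moved stays moved. The work goes in short steps, Python scripts to look and compute and a tool call to move; the robot and the scene stay as the last step left them, time stands still between calls to the robot, and variables do not carry over. Pictures are saved under pics/ and viewed, at most 14 in all, crops included, and the job is handed in when it is done.

Besides the shell and the picture viewer there is one more tool, called after "Emit:" by a JSON object that holds its "api" and its "payload", one argument or row to a line. jog_arm: Moves the arm, as the interface text tells. Its arguments: {"type":"object","properties":{"motion":{"type":"array"},"grip_force":{"type":"number"}},"required":["motion"]}

```bash
mkdir -p pics; ls; cat > h.py <<'E'
import numpy as np, cv2
from station import bot
from scipy.spatial.transform import Rotation as R
def ray(p,xy,z):
    K=p["camera_matrix"];T=p["T"]
    d=T[:3,:3]@np.linalg.inv(K)@np.array([xy[0],xy[1],1.]);o=T[:3,3]
    return (o+d*(z-o[2])/d[2])[:2]
def tool():
    o=bot.get_obs();q=o["tool_rot"];T=np.eye(4)
    T[:3,:3]=R.from_quat([q[1],q[2],q[3],q[0]]).as_matrix();T[:3,3]=o["eef_pos"];return T,o
def cam(n):
    if n=="wrist":
        T,_=tool();p=bot.read_camera(n);p["T"]=T@np.array(p["tool_from_camera"])
    else: p=bot.read_camera(n)
    for k in("T","camera_matrix"):p[k]=np.array(p[k])
    return p
def save(p,f): cv2.imwrite("pics/"+f,np.ascontiguousarray(p["pixels"][:,:,::-1]))
E
python3 - <<'E'
from h import *
T,o=tool();print(o["t"],o["eef_pos"],np.round(T[:3,:3],3).tolist())
H=dict(powder_tin=.0,striker=0,ring=0,man=0,stack=0,mat=0,bell=0,coin_tin=0,cup=0)
for n in("top","scene"):
    p=cam(n);save(p,n+"0.png");print(n,p["T"].round(3).tolist())
    for k in H:
        r=bot.tip_of(k,p);s=bot.spot_in(k,p)
        print(k,[(np.round(a["xy"]).tolist(),round(a["score"],2),ray(p,a["xy"],H[k]).round(3).tolist()) for a in r[:2]],[(np.round(a["xy"]).tolist(),round(a["score"],2)) for a in s[:2]])
E
```

```text
pics
0.0 [ 0.21518409 -0.63915652  0.23034668] [[0.948, 0.319, -0.001], [0.319, -0.948, 0.002], [-0.0, -0.002, -1.0]]
top [[0.021, -0.977, 0.214, 0.333], [-1.0, -0.02, 0.009, -0.013], [-0.004, -0.214, -0.977, 0.934], [0.0, 0.0, 0.0, 1.0]]
powder_tin [([351.0, 283.0], 0.73, [0.456, -0.054])] [([349.0, 283.0], 0.64)]
striker [([218.0, 301.0], 0.92, [0.417, 0.198])] [([221.0, 301.0], 0.8)]
ring [([417.0, 297.0], 0.87, [0.432, -0.181])] [([412.0, 289.0], 0.73)]
man [([501.0, 331.0], 0.67, [0.37, -0.336]), ([281.0, 280.0], 0.51, [0.46, 0.079])] [([501.0, 332.0], 0.46)]
stack [([148.0, 311.0], 0.63, [0.395, 0.33])] [([141.0, 307.0], 0.66)]
mat [([326.0, 195.0], 0.71, [0.631, -0.002])] [([327.0, 192.0], 0.87), ([144.0, 308.0], 0.18)]
bell [([207.0, 168.0], 0.57, [0.682, 0.238])] []
coin_tin [([450.0, 210.0], 0.97, [0.604, -0.248])] [([457.0, 204.0], 0.6)]
cup [([282.0, 278.0], 0.72, [0.463, 0.078])] [([281.0, 277.0], 0.71), ([420.0, 286.0], 0.44)]
scene [[-0.154, 0.693, -0.705, 1.25], [0.988, 0.113, -0.105, 0.089], [0.007, -0.712, -0.702, 0.772], [0.0, 0.0, 0.0, 1.0]]
powder_tin [([306.0, 232.0], 0.94, [0.451, -0.054])] [([305.0, 225.0], 0.87), ([319.0, 305.0], 0.18)]
striker [([423.0, 232.0], 0.66, [0.411, 0.193]), ([442.0, 336.0], 0.52, [0.675, 0.229])] []
ring [([193.0, 274.0], 0.7, [0.603, -0.253]), ([250.0, 217.0], 0.53, [0.423, -0.183])] [([256.0, 224.0], 0.71)]
man [([192.0, 199.0], 0.63, [0.383, -0.329]), ([306.0, 230.0], 0.49, [0.443, -0.056])] [([444.0, 337.0], 0.57)]
stack [([489.0, 237.0], 0.63, [0.403, 0.331])] [([491.0, 231.0], 0.59)]
mat [([317.0, 300.0], 0.69, [0.629, -0.002])] [([323.0, 302.0], 0.96)]
bell [([444.0, 336.0], 0.71, [0.674, 0.232])] [([446.0, 334.0], 0.61)]
coin_tin [([194.0, 278.0], 0.87, [0.614, -0.248])] [([192.0, 267.0], 0.73), ([252.0, 211.0], 0.54)]
cup [([366.0, 242.0], 0.83, [0.46, 0.074])] [([365.0, 230.0], 0.59)]
```

View pics/top0.png

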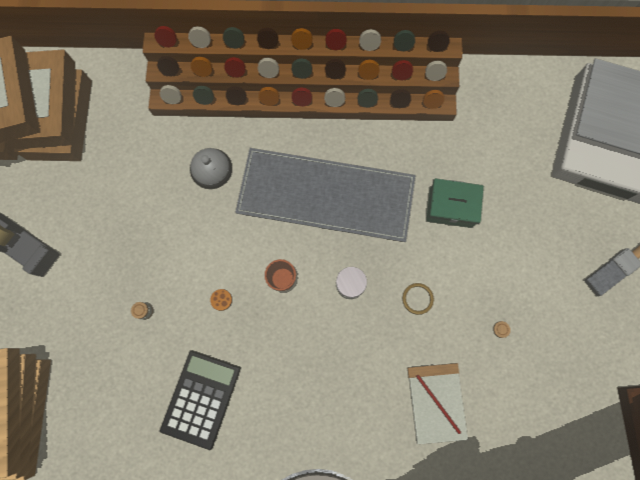

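```bash
python3 - <<'E'
from h import *
# refine with colour segmentation in 'top' : blobs in upsampled crop of saved picture; mat by minAreaRect
p=cv2.imread("pics/top0.png");hsv=cv2.cvtColor(p,cv2.COLOR_BGR2HSV)
for n,(x,y) in dict(mat=(340,230),counter=(320,400),man=(501,331),ring=(402,297),striker=(218,301),tin=(350,275)).items(): print(n,hsv[y,x],p[y,x])
cv2.imwrite("pics/top0c.png",cv2.resize(p[130:350,100:530],None,fx=1.86,fy=1.86,interpolation=cv2.INTER_CUBIC))
E
```

```text
mat [ 90   5 111] [111 111 109]
counter [ 26  32 166] [145 163 166]
man [ 17 106 164] [ 96 134 164]
ring [ 22  68 120] [ 88 111 120]
striker [ 13 141 141] [ 63  98 141]
tin [  0  11 188] [180 180 188]
```

View pics/scene0.png

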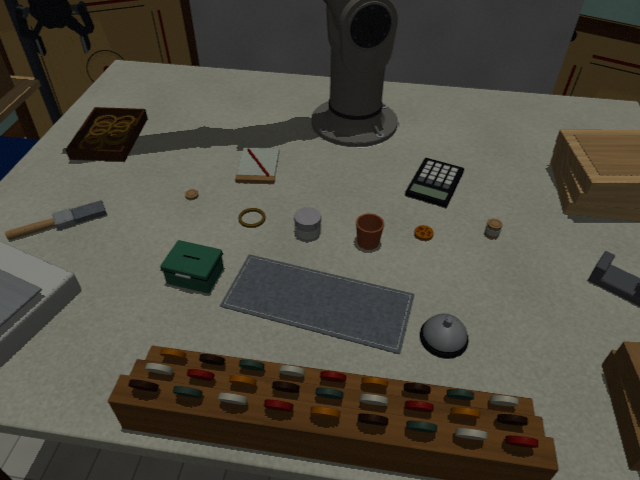

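The pictures show the man at about (501,330), ring (418,298), tin (351,282), cup (281,275), striker (221,300) and stack (141,311). The mat is centred near (326,195), with the bell at its left end (+y) and the coin tin at its right (−y). Next I'll measure the mat's corners.

```bash
python3 - <<'E'
from h import *
p=cam("top");img=p["pixels"];hsv=cv2.cvtColor(np.ascontiguousarray(img),cv2.COLOR_RGB2HSV)
m=((hsv[...,2]<150)&(hsv[...,1]<30)).astype(np.uint8)
m[:140]=0;m[250:]=0;m[:,:232]=0;m[:,425:]=0
m=cv2.morphologyEx(m,cv2.MORPH_OPEN,np.ones((5,5)))
c=max(cv2.findContours(m,0,1)[0],key=cv2.contourArea)
w=np.array([ray(p,q[0],.004) for q in c],np.float32)
b=cv2.minAreaRect(w);print("mat",b,cv2.boxPoints(b).round(3).tolist())
E
```

```text
mat ((0.6323361396789551, -0.0023265033960342407), (0.34150925278663635, 0.14165367186069489), 81.2271957397461) [[0.5360000133514404, -0.1599999964237213], [0.6759999990463257, -0.18199999630451202], [0.7279999852180481, 0.15600000321865082], [0.5879999995231628, 0.1770000010728836]]
```

Emit:
{"api": "jog_arm", "payload": {
  "motion": [
    [0,0,-0.18,0,0,0,85],
    [0,0,-0.36,0,0,0,85],
    [0,0,-0.54,0,0,0,85],
    [0,0,-0.72,0,0,0,85],
    [0,0,-0.9,0,0,0,85],
    [0,0,-1.08,0,0,0,85],
    [0,0,-1.247,0,0,0,85]
  ]
}}

```text
t: 2.82
eef_pos: [0.2153, -0.6398, 0.2313]
tool_rot: [0.0, 0.705, 0.709, -0.0]
contact_force: [0.5, -0.6, 0.5]
gripper_width: 0.994
grasp_force: 0.0
```

Emit:
{"api": "jog_arm", "payload": {
  "motion": [
    [0,0,0,55,28,0,85],
    [0,0,0,110,56,0,85],
    [0,0,0,165,84,0,85],
    [0,0,0,220,112,5,85],
    [0,0,0,275,140,10,85],
    [0,0,0,330,165,15,85],
    [0,0,0,390,185,20,85],
    [0,0,0,450,205,25,85],
    [0,0,0,510,225,30,85],
    [0,0,0,570,239,31,85]
  ]
}}

```text
t: 4.08
eef_pos: [0.454, -0.0696, 0.2005]
tool_rot: [0.0, 0.707, 0.707, 0.0]
contact_force: [0.3, -0.3, 0.8]
gripper_width: 0.993
grasp_force: 0.0
```

```bash
cat > look.py <<'E'
from h import *
import sys
k=sys.argv[1];zt=float(sys.argv[2])
p=cam("wrist");T,o=tool();print(o["t"],o["eef_pos"])
if len(sys.argv)>3: save(p,sys.argv[3])
for f,z in((bot.tip_of,0),(bot.spot_in,zt)):
    for a in f(k,p)[:2]:
        w=ray(p,a["xy"],z);d=T[:3,:3].T@(np.append(w,0)-T[:3,3])
        print(f.__name__,np.round(a["xy"]),round(a["score"],2),w.round(3),"tool d mm",(d*1000).round())
E
python3 look.py powder_tin .03 w1.png
```

```text
4.125 [ 0.45569277 -0.06024349  0.20114774]
call [310. 197.] 0.56 [ 0.45  -0.054] tool d mm [  5.  -6. 201.]
call [308. 205.] 0.78 [ 0.449 -0.055] tool d mm [  4.  -7. 201.]
```

View pics/w1.png

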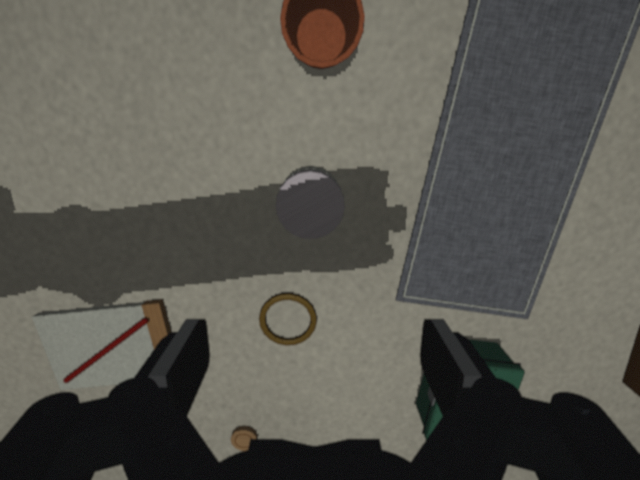

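The wrist picture shows the tin's lid at about (310,202) and the ring at (288,319). The cup is well clear.

Emit:
{"api": "jog_arm", "payload": {
  "motion": [
    [0,0,0,5,-4,40,85],
    [0,0,0,5,-4,80,85],
    [0,0,0,5,-4,105,85],
    [0,0,0,5,-4,120,85],
    [0,0,0,5,-4,120,85],
    [0,0,0,5,-4,120,85]
  ]
}}

```text
t: 4.97
eef_pos: [0.4501, -0.0667, 0.0812]
tool_rot: [0.001, 0.707, 0.707, 0.0]
contact_force: [-0.1, 0.7, 0.5]
gripper_width: 0.994
grasp_force: 0.0
```

```bash
python3 look.py powder_tin .03
```

```text
5.025 [ 0.45024612 -0.06667638  0.0813037 ]
call [314. 236.] 0.72 [ 0.45  -0.053] tool d mm [14. -0. 81.]
call [314. 253.] 0.95 [ 0.45  -0.054] tool d mm [13. -0. 81.]
```

Emit:
{"api": "jog_arm", "payload": {
  "motion": [
    [0,0,0,13,0,10,85],
    [0,0,0,13,0,40,85],
    [0,0,0,13,0,62,85],
    [0,0,0,13,0,70,85],
    [0,0,0,13,0,70,50],
    [0,0,0,13,0,70,50],
    [0,0,0,13,0,70,50],
    [0,0,0,13,0,70,50]
  ],
  "grip_force": 35
}}

```text
t: 6.12
eef_pos: [0.4501, -0.0534, 0.0113]
tool_rot: [0.001, 0.707, 0.707, 0.0]
contact_force: [-0.9, 0.9, 7.6]
gripper_width: 0.646
grasp_force: 36.9
```

Emit:
{"api": "jog_arm", "payload": {
  "motion": [
    [0,0,0,0,0,-30,50],
    [0,0,0,12,40,-50,50],
    [0,0,0,26,95,-50,50],
    [0,0,0,44,150,-50,50],
    [0,0,0,51,182,-45,50],
    [0,0,0,51,182,-25,50],
    [0,0,0,51,182,-14,50],
    [0,0,0,51,182,-14,50]
  ]
}}

```text
t: 7.12
eef_pos: [0.6291, -0.003, 0.023]
tool_rot: [-0.001, 0.707, 0.707, -0.002]
contact_force: [-0.5, 0.2, -0.6]
gripper_width: 0.642
grasp_force: 37.5
```

```bash
cat > topv.py <<'E'
from h import *
import sys
p=cam(sys.argv[1])
if sys.argv[2]!='-': save(p,sys.argv[2])
o=bot.get_obs();print(o["t"],o["eef_pos"],o["contact_force"],o["gripper_width"])
for a in sys.argv[3:]:
    k,z=a.split(":")
    r=bot.tip_of(k,p)[:2]
    for b in r:
        w=ray(p,b["xy"],float(z));d=w-[.632,-.002]
        print(k,np.round(b["xy"]),round(b["score"],2),w.round(3),"mat xy",(np.array([[.988,-.152],[.152,.988]])@d).round(3))
E
python3 topv.py top - powder_tin:.012
```

```text
7.175 [ 0.63000601 -0.00280411  0.02390432] [-0.9244013   0.93686029 -0.46528438] 0.6444401491655679
powder_tin [325. 193.] 0.63 [ 0.631 -0.001] mat xy [-0.001  0.001]
```

Lower 9 mm, release and rise.

Emit:
{"api": "jog_arm", "payload": {
  "motion": [
    [0,0,0,0,2,4,50],
    [0,0,0,0,2,8,50],
    [0,0,0,0,2,9,50],
    [0,0,0,0,2,9,70],
    [0,0,0,0,2,9,85],
    [0,0,0,0,2,9,85],
    [0,0,0,0,2,-20,85],
    [0,0,0,0,2,-65,85],
    [0,0,0,0,2,-110,85],
    [0,0,0,0,2,-130,85]
  ]
}}

```text
t: 8.48
eef_pos: [0.6347, -0.0019, 0.1572]
tool_rot: [0.001, 0.707, 0.707, 0.001]
contact_force: [0.7, 0.7, -0.1]
gripper_width: 0.994
grasp_force: 0.0
```

Emit:
{"api": "jog_arm", "payload": {
  "motion": [
    [0,0,0,45,-32,0,70],
    [0,0,0,92,-64,0,70],
    [0,0,0,140,-97,0,70],
    [0,0,0,188,-130,0,70],
    [0,0,0,236,-164,0,70],
    [0,0,0,284,-198,0,70],
    [0,0,0,322,-230,0,70],
    [0,0,0,322,-230,10,70],
    [0,0,0,322,-230,20,70]
  ]
}}

```text
t: 9.6
eef_pos: [0.4032, 0.3187, 0.1333]
tool_rot: [0.0, 0.707, 0.707, -0.001]
contact_force: [0.4, 0.1, -0.1]
gripper_width: 0.823
grasp_force: 0.0
```

```bash
python3 look.py stack .02 w2.png
```

```text
9.65 [0.40309472 0.3174768  0.13195601]
call [300. 212.] 0.57 [0.392 0.336] tool d mm [ 19. -11. 132.]
call [298. 218.] 0.66 [0.392 0.336] tool d mm [ 19. -11. 132.]
```

View pics/w2.png

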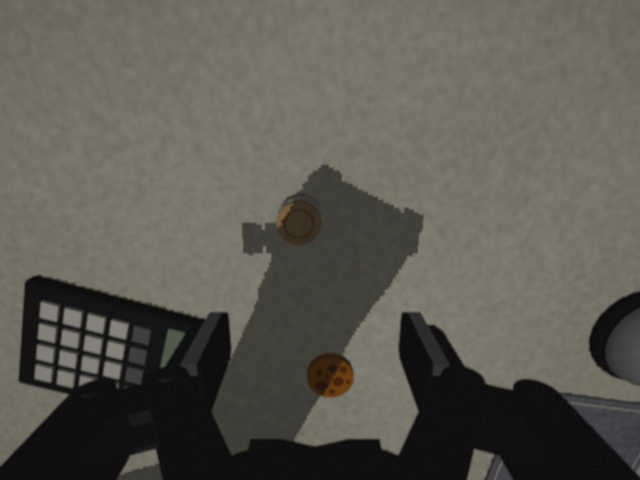

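Stack top is at (299,222), striker at (331,375). I'll move over the stack, go down and grip it.

Emit:
{"api": "jog_arm", "payload": {
  "motion": [
    [0,0,0,10,-10,30,70],
    [0,0,0,17,-10,70,70],
    [0,0,0,17,-10,105,70],
    [0,0,0,17,-10,122,70],
    [0,0,0,17,-10,128,70],
    [0,0,0,17,-10,128,25],
    [0,0,0,17,-10,128,25],
    [0,0,0,17,-10,128,25],
    [0,0,0,17,-10,128,25],
    [0,0,0,17,-10,128,25]
  ],
  "grip_force": 25
}}

```text
t: 11.0
eef_pos: [0.3937, 0.3371, 0.0075]
tool_rot: [0.0, 0.707, 0.707, 0.001]
contact_force: [-0.5, -1.3, 7.0]
gripper_width: 0.354
grasp_force: 24.7
```

Emit:
{"api": "jog_arm", "payload": {
  "motion": [
    [0,0,0,0,0,-45,25],
    [0,0,0,-30,15,-90,25],
    [0,0,0,-80,44,-95,25],
    [0,0,0,-132,73,-95,25],
    [0,0,0,-184,102,-95,25],
    [0,0,0,-236,131,-95,25],
    [0,0,0,-288,160,-95,25],
    [0,0,0,-340,188,-95,25],
    [0,0,0,-390,215,-95,25],
    [0,0,0,-412,227,-95,25]
  ]
}}

```text
t: 12.25
eef_pos: [0.6215, -0.08, 0.1015]
tool_rot: [0.001, 0.709, 0.706, -0.0]
contact_force: [0.0, 1.2, -0.2]
gripper_width: 0.357
grasp_force: 25.2
```

Emit:
{"api": "jog_arm", "payload": {
  "motion": [
    [0,0,0,0,0,0,25],
    [0,0,0,0,0,40,25],
    [0,0,0,0,0,70,25],
    [0,0,0,0,0,78,25],
    [0,0,0,0,0,78,25]
  ]
}}

```text
t: 12.88
eef_pos: [0.6203, -0.0739, 0.0237]
tool_rot: [-0.0, 0.706, 0.708, 0.0]
contact_force: [-0.7, 0.5, 0.9]
gripper_width: 0.356
grasp_force: 25.2
```

```bash
python3 topv.py top - powder_tin:.004 stack:.015
```

```text
12.925 [ 0.62095297 -0.07424745  0.02444244] [ 1.12365197 -0.05235468  0.18991737] 0.35275786432862927
```

Emit:
{"api": "jog_arm", "payload": {
  "motion": [
    [0,0,0,0,0,7,25],
    [0,0,0,0,0,12,25],
    [0,0,0,0,0,13,25],
    [0,0,0,0,0,13,45],
    [0,0,0,0,0,13,60],
    [0,0,0,0,0,13,60],
    [0,0,0,0,0,-20,60],
    [0,0,0,0,0,-65,60],
    [0,0,0,0,0,-120,60],
    [0,0,0,0,0,-130,60]
  ]
}}

```text
t: 14.28
eef_pos: [0.6229, -0.0749, 0.1576]
tool_rot: [0.003, 0.707, 0.707, 0.002]
contact_force: [0.6, 0.5, -0.8]
gripper_width: 0.701
grasp_force: 0.0
```

Emit:
{"api": "jog_arm", "payload": {
  "motion": [
    [0,0,0,-40,-38,0,70],
    [0,0,0,-82,-78,0,70],
    [0,0,0,-124,-118,0,70],
    [0,0,0,-166,-158,0,70],
    [0,0,0,-208,-198,5,70],
    [0,0,0,-248,-235,10,70],
    [0,0,0,-258,-245,20,70],
    [0,0,0,-258,-245,30,70],
    [0,0,0,-258,-245,30,70]
  ]
}}

```text
t: 15.4
eef_pos: [0.3765, -0.3315, 0.1223]
tool_rot: [-0.001, 0.706, 0.708, 0.001]
contact_force: [-0.5, -0.1, 0.1]
gripper_width: 0.817
grasp_force: 0.0
```

```bash
python3 look.py man .008 w3.png; python3 topv.py top t3.png powder_tin:.004 stack:.004 ring:0 striker:0 bell:0 coin_tin:0 cup:0
```

```text
15.45 [ 0.37696135 -0.33162932  0.12288127]
call [308. 241.] 0.9 [ 0.372 -0.333] tool d mm [ -2.  -5. 123.]
call [310. 242.] 0.85 [ 0.374 -0.332] tool d mm [ -1.  -3. 123.]
15.6 [ 0.37696783 -0.33248376  0.12360778] [0.91883428 0.2455852  0.33221977] 0.8216381104389286
powder_tin [325. 193.] 0.64 [ 0.633 -0.001] mat xy [0.001 0.002]
stack [365. 196.] 0.52 [ 0.628 -0.08 ] mat xy [ 0.008 -0.077]
ring [417. 299.] 0.77 [ 0.428 -0.18 ] mat xy [-0.174 -0.206]
ring [326. 194.] 0.61 [ 0.632 -0.002] mat xy [ 0. -0.]
striker [222. 302.] 0.62 [0.414 0.19 ] mat xy [-0.245  0.156]
bell [209. 169.] 0.6 [0.681 0.233] mat xy [0.013 0.24 ]
coin_tin [449. 208.] 0.95 [ 0.608 -0.247] mat xy [ 0.013 -0.246]
coin_tin [415. 300.] 0.25 [ 0.427 -0.177] mat xy [-0.176 -0.204]
cup [283. 281.] 0.89 [0.457 0.076] mat xy [-0.184  0.051]
```

View pics/w3.png

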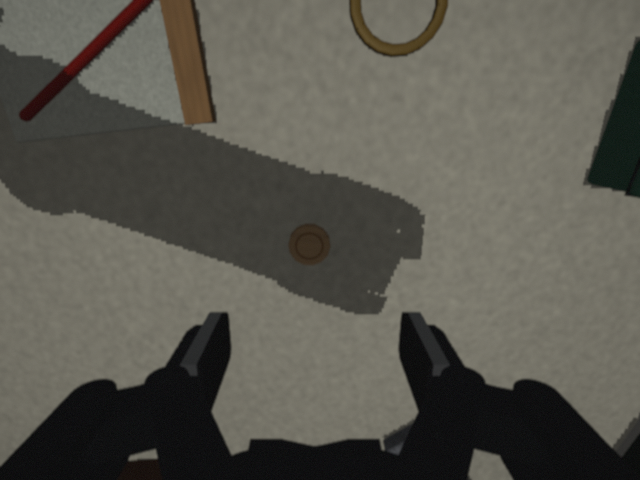

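View pics/t3.png

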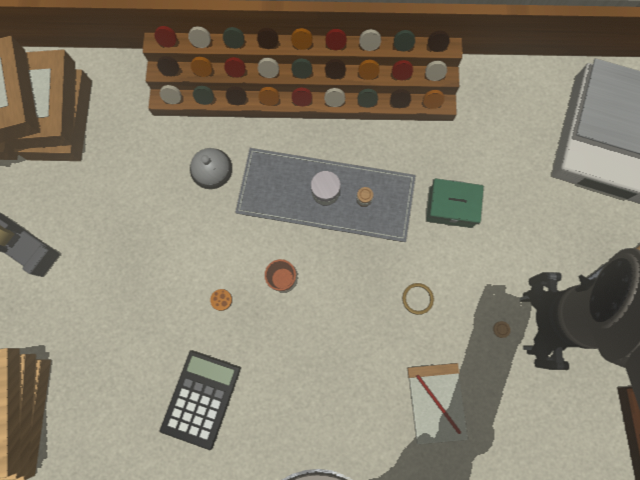

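Man at (309,242) in the wrist picture. In the top picture the tin (325,185) and stack (365,196) stand in place on the mat.

Emit:
{"api": "jog_arm", "payload": {
  "motion": [
    [0,0,0,-1,-4,40,45],
    [0,0,0,-1,-4,80,45],
    [0,0,0,-1,-4,105,45],
    [0,0,0,-1,-4,117,45],
    [0,0,0,-1,-4,122,45],
    [0,0,0,-1,-4,122,45]
  ],
  "grip_force": 25
}}

```text
t: 16.7
eef_pos: [0.3721, -0.3348, 0.0018]
tool_rot: [0.0, 0.707, 0.707, 0.0]
contact_force: [-0.0, -0.5, -0.2]
gripper_width: 0.532
grasp_force: 0.0
```

Emit:
{"api": "jog_arm", "payload": {
  "motion": [
    [0,0,0,1,0,2,25],
    [0,0,0,1,0,2,25],
    [0,0,0,1,0,2,25],
    [0,0,0,1,0,2,25],
    [0,0,0,1,0,2,25]
  ],
  "grip_force": 25
}}

```text
t: 17.32
eef_pos: [0.3723, -0.3343, 0.0007]
tool_rot: [0.001, 0.707, 0.707, -0.0]
contact_force: [-1.1, -1.0, 7.9]
gripper_width: 0.345
grasp_force: 24.1
```

Emit:
{"api": "jog_arm", "payload": {
  "motion": [
    [0,0,0,0,0,-50,25],
    [0,0,0,30,15,-100,25],
    [0,0,0,80,50,-110,25],
    [0,0,0,130,85,-110,25],
    [0,0,0,180,120,-110,25],
    [0,0,0,230,155,-110,25],
    [0,0,0,280,190,-110,25],
    [0,0,0,330,225,-110,25],
    [0,0,0,380,258,-110,25],
    [0,0,0,419,273,-110,25]
  ]
}}

```text
t: 18.58
eef_pos: [0.6459, 0.0887, 0.1101]
tool_rot: [0.0, 0.706, 0.708, 0.001]
contact_force: [0.4, -0.4, 0.1]
gripper_width: 0.344
grasp_force: 24.9
```

Emit:
{"api": "jog_arm", "payload": {
  "motion": [
    [0,0,0,0,0,0,25],
    [0,0,0,0,0,50,25],
    [0,0,0,0,0,85,25],
    [0,0,0,0,0,98,25],
    [0,0,0,0,0,98,25]
  ]
}}

```text
t: 19.2
eef_pos: [0.6441, 0.0851, 0.0114]
tool_rot: [-0.0, 0.707, 0.707, -0.0]
contact_force: [0.4, 0.3, 0.3]
gripper_width: 0.345
grasp_force: 24.9
```

Lower 6.5 mm onto the mat, release gently, rise, then go to the ring.

Emit:
{"api": "jog_arm", "payload": {
  "motion": [
    [0,0,0,0,0,4,25],
    [0,0,0,0,0,6.5,25],
    [0,0,0,0,0,6.5,25],
    [0,0,0,0,0,6.5,38],
    [0,0,0,0,0,6.5,50],
    [0,0,0,0,0,6.5,60],
    [0,0,0,0,0,-20,60],
    [0,0,0,0,0,-65,70],
    [0,0,0,0,0,-110,85],
    [0,0,0,0,0,-130,85]
  ]
}}

```text
t: 20.45
eef_pos: [0.6455, 0.0863, 0.1442]
tool_rot: [0.001, 0.707, 0.707, 0.002]
contact_force: [-0.1, 0.3, 0.0]
gripper_width: 0.992
grasp_force: 0.0
```

```bash
python3 look.py man .012
```

```text
20.5 [0.64620155 0.08644383 0.14574967]
call [313. 234.] 0.96 [0.645 0.083] tool d mm [ -3.  -2. 146.]
call [313. 234.] 0.62 [0.645 0.086] tool d mm [ -0.  -2. 146.]
```

Emit:
{"api": "jog_arm", "payload": {
  "motion": [
    [0,0,0,-40,-35,-10,85],
    [0,0,0,-80,-70,-10,85],
    [0,0,0,-120,-105,-10,85],
    [0,0,0,-160,-135,0,85],
    [0,0,0,-200,-165,0,85],
    [0,0,0,-240,-195,0,85],
    [0,0,0,-264,-217,10,85],
    [0,0,0,-264,-217,20,85],
    [0,0,0,-264,-217,20,85]
  ]
}}

```text
t: 21.72
eef_pos: [0.4266, -0.1775, 0.1197]
tool_rot: [-0.002, 0.707, 0.708, -0.0]
contact_force: [-0.2, 1.0, 0.1]
gripper_width: 0.995
grasp_force: 0.0
```

```bash
python3 look.py ring .007 w4.png;  python3 topv.py top - man:.004 powder_tin:.004
```

```text
21.775 [ 0.42749706 -0.17724108  0.12039574]
call [306. 269.] 0.73 [ 0.421 -0.199] tool d mm [-22.  -7. 120.]
21.925 [ 0.42834561 -0.17739144  0.12138148] [-0.67878587  0.29656466  0.2727656 ] 0.997495348973726
man [210. 166.] 0.7 [0.686 0.232] mat xy [0.018 0.24 ]
man [282. 188.] 0.65 [0.642 0.085] mat xy [-0.004  0.087]
powder_tin [324. 194.] 0.71 [ 0.631 -0.   ] mat xy [-0.001  0.002]
```

View pics/w4.png

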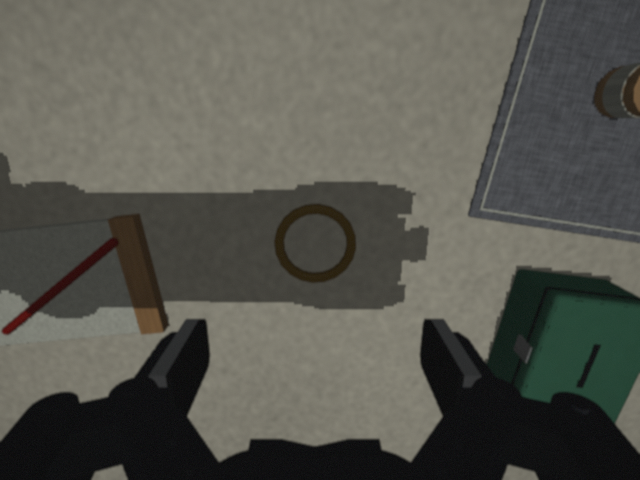

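The ring is at (315,243), midway between the fingers.

Emit:
{"api": "jog_arm", "payload": {
  "motion": [
    [0,0,0,-1,0,40,72],
    [0,0,0,-1,0,80,72],
    [0,0,0,-1,0,108,72],
    [0,0,0,-1,0,118,72],
    [0,0,0,-1,0,122,72],
    [0,0,0,-1,0,122,72]
  ],
  "grip_force": 25
}}

```text
t: 22.78
eef_pos: [0.4282, -0.1795, 0.0]
tool_rot: [0.001, 0.707, 0.708, 0.0]
contact_force: [-0.3, 0.1, 0.3]
gripper_width: 0.844
grasp_force: 0.0
```

Emit:
{"api": "jog_arm", "payload": {
  "motion": [
    [0,0,0,0,0,3,72],
    [0,0,0,0,0,3,55],
    [0,0,0,0,0,3,50],
    [0,0,0,0,0,3,50],
    [0,0,0,0,0,3,50]
  ],
  "grip_force": 30
}}

```text
t: 23.4
eef_pos: [0.4278, -0.1797, -0.0028]
tool_rot: [0.001, 0.707, 0.707, -0.0]
contact_force: [-2.1, 0.3, 8.5]
gripper_width: 0.679
grasp_force: 30.1
```

Emit:
{"api": "jog_arm", "payload": {
  "motion": [
    [0,0,0,0,0,-30,50],
    [0,0,0,0,0,-70,50],
    [0,0,0,25,20,-105,50],
    [0,0,0,70,57,-105,50],
    [0,0,0,115,94,-105,50],
    [0,0,0,160,131,-105,50],
    [0,0,0,205,168,-105,50],
    [0,0,0,250,203,-105,50],
    [0,0,0,265,216,-105,50],
    [0,0,0,265,216,-105,50]
  ]
}}

```text
t: 24.65
eef_pos: [0.6433, 0.0871, 0.1012]
tool_rot: [-0.0, 0.706, 0.708, 0.0]
contact_force: [-0.3, -1.4, -1.2]
gripper_width: 0.671
grasp_force: 33.0
```

```bash
python3 look.py man .012 w5.png
```

```text
24.7 [0.64266027 0.08504033 0.10094256]
call [316. 250.] 0.71 [0.645 0.085] tool d mm [ -0.   2. 101.]
call [314. 246.] 0.71 [0.644 0.092] tool d mm [  7.   1. 101.]
```

View pics/w5.png

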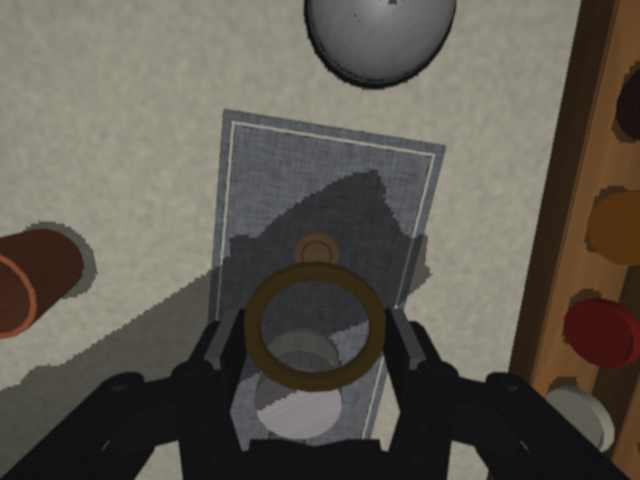

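The ring is held flat, centred at (315,327). The man is at (317,250). I'll work out their offset.

```bash
python3 - <<'E'
from h import *
T,o=tool();p=cam("wrist");z=T[2,3]+.003+.0035
print(o["eef_pos"],"ring",ray(p,(315,327),z).round(4),"man",ray(p,(317,250),.010).round(4))
E
```

```text
[0.64236752 0.08341452 0.10098784] ring [0.6427 0.0842] man [0.6442 0.0844]
```

Emit:
{"api": "jog_arm", "payload": {
  "motion": [
    [0,0,0,0,1,35,50],
    [0,0,0,0,1,65,50],
    [0,0,0,0,1,82,50],
    [0,0,0,0,1,90,50],
    [0,0,0,0,1,95,50],
    [0,0,0,0,1,98,50],
    [0,0,0,0,1,99,50],
    [0,0,0,0,1,99,50]
  ]
}}

```text
t: 25.85
eef_pos: [0.6445, 0.0859, 0.0027]
tool_rot: [0.0, 0.707, 0.707, 0.0]
contact_force: [-0.3, 0.7, -1.3]
gripper_width: 0.67
grasp_force: 32.9
```

Emit:
{"api": "jog_arm", "payload": {
  "motion": [
    [0,0,0,0,0,1.5,50],
    [0,0,0,0,0,1.5,50],
    [0,0,0,0,0,1.5,66],
    [0,0,0,0,0,1.5,78],
    [0,0,0,0,0,1.5,80],
    [0,0,0,0,0,-20,80],
    [0,0,0,0,0,-60,80],
    [0,0,0,0,0,-110,80],
    [0,0,0,0,0,-130,80],
    [0,0,0,0,0,-130,80]
  ]
}}

```text
t: 27.1
eef_pos: [0.6454, 0.0861, 0.1347]
tool_rot: [0.001, 0.707, 0.707, 0.002]
contact_force: [0.5, 0.1, -0.9]
gripper_width: 0.931
grasp_force: 0.0
```

```bash
python3 look.py ring .011 w6.png
```

```text
27.15 [0.64426864 0.0856166  0.1328141 ]
call [317. 263.] 0.77 [0.648 0.066] tool d mm [-20.   3. 133.]
call [366.  39.] 0.46 [0.679 0.218] tool d mm [132.  35. 133.]
```

View pics/w6.png

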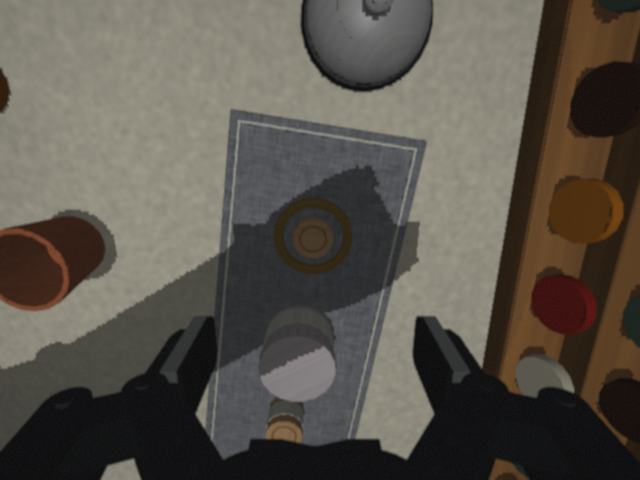

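The ring lies around the man at (313,235) with the man centred. Now the striker.

Emit:
{"api": "jog_arm", "payload": {
  "motion": [
    [0,0,0,22,-46,0,70],
    [0,0,0,46,-96,0,70],
    [0,0,0,70,-146,0,70],
    [0,0,0,92,-196,0,70],
    [0,0,0,108,-230,0,70],
    [0,0,0,108,-230,10,60],
    [0,0,0,108,-230,15,60]
  ]
}}

```text
t: 28.12
eef_pos: [0.4141, 0.1928, 0.1161]
tool_rot: [-0.0, 0.707, 0.707, -0.001]
contact_force: [-0.5, -0.6, 0.2]
gripper_width: 0.707
grasp_force: 0.0
```

```bash
python3 look.py striker .009 w7.png
```

```text
28.175 [0.41424572 0.19257639 0.11571696]
call [318. 241.] 0.6 [0.417 0.192] tool d mm [ -0.   3. 116.]
call [319. 244.] 0.95 [0.417 0.193] tool d mm [  0.   3. 116.]
```

View pics/w7.png

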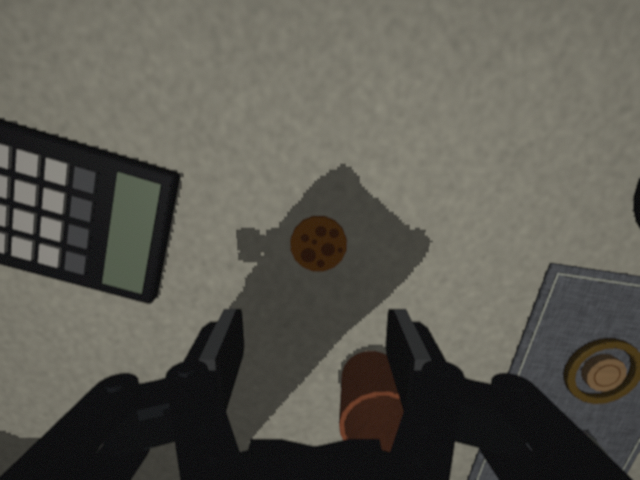

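Striker at (319,243), aligned.

Emit:
{"api": "jog_arm", "payload": {
  "motion": [
    [0,0,0,0,2,40,56],
    [0,0,0,0,2,80,56],
    [0,0,0,0,2,104,56],
    [0,0,0,0,2,113,56],
    [0,0,0,0,2,116,56],
    [0,0,0,0,2,117,56],
    [0,0,0,0,2,117,35],
    [0,0,0,0,2,117,35],
    [0,0,0,0,2,117,35],
    [0,0,0,0,2,117,35]
  ],
  "grip_force": 25
}}

```text
t: 29.52
eef_pos: [0.4168, 0.1938, 0.0012]
tool_rot: [0.0, 0.707, 0.707, 0.001]
contact_force: [-0.8, -0.4, 6.6]
gripper_width: 0.462
grasp_force: 24.8
```

Emit:
{"api": "jog_arm", "payload": {
  "motion": [
    [0,0,0,0,0,-40,35],
    [0,0,0,0,0,-85,35],
    [0,0,0,-20,22,-115,35],
    [0,0,0,-56,62,-115,35],
    [0,0,0,-92,102,-115,35],
    [0,0,0,-128,142,-115,35],
    [0,0,0,-164,180,-115,35],
    [0,0,0,-195,214,-115,35],
    [0,0,0,-195,214,-115,35],
    [0,0,0,-195,214,-115,35]
  ]
}}

```text
t: 30.78
eef_pos: [0.6297, -0.0006, 0.1154]
tool_rot: [-0.0, 0.707, 0.708, 0.0]
contact_force: [-0.3, 0.3, -0.5]
gripper_width: 0.462
grasp_force: 25.4
```

```bash
python3 look.py powder_tin .052 w8.png
```

```text
30.825 [6.29494815e-01 8.48723857e-05 1.15483999e-01]
call [317. 246.] 0.65 [ 0.632 -0.005] tool d mm [ -5.   2. 115.]
call [319. 256.] 0.77 [0.633 0.006] tool d mm [  6.   3. 115.]
```

View pics/w8.png

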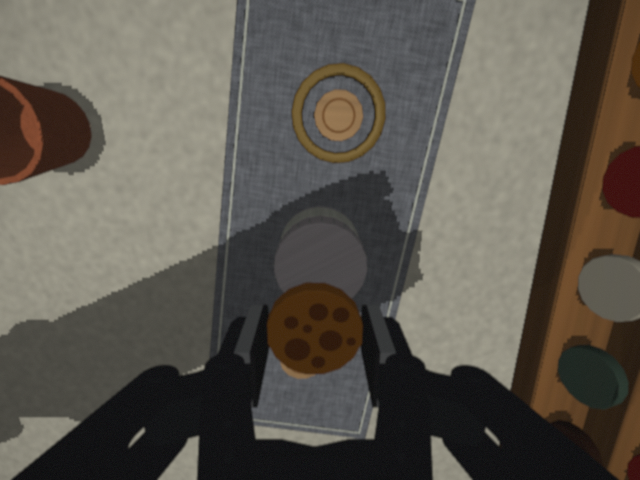

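The striker is held flat, centred at (316,328). The lid is about 92 px wide, centred near (321,266).

```bash
python3 - <<'E'
from h import *
T,o=tool();p=cam("wrist")
print(o["eef_pos"],"striker",ray(p,(316,328),T[2,3]+.008).round(4),"lid",ray(p,(321,266),.052).round(4), ray(p,(275,266),.052).round(4),ray(p,(367,266),.052).round(4),ray(p,(321,222),.052).round(4))
E
```

```text
[6.29525520e-01 2.60452174e-04 1.15591230e-01] striker [0.6302 0.0015] lid [0.6336 0.0008] [0.6062 0.0007] [0.661  0.0008] [0.6334 0.0278]
```

Emit:
{"api": "jog_arm", "payload": {
  "motion": [
    [0,0,0,-1,3,25,35],
    [0,0,0,-1,3,45,35],
    [0,0,0,-1,3,55,35],
    [0,0,0,-1,3,60,35],
    [0,0,0,-1,3,61.5,35],
    [0,0,0,-1,3,61.5,35]
  ]
}}

```text
t: 31.72
eef_pos: [0.6337, -0.0021, 0.0543]
tool_rot: [0.0, 0.707, 0.707, 0.0]
contact_force: [-0.5, -0.2, -0.0]
gripper_width: 0.466
grasp_force: 25.4
```

Emit:
{"api": "jog_arm", "payload": {
  "motion": [
    [0,0,0,1,0,1,35],
    [0,0,0,1,0,1,35],
    [0,0,0,1,0,1,46],
    [0,0,0,1,0,1,58],
    [0,0,0,1,0,1,65],
    [0,0,0,1,0,-15,65],
    [0,0,0,1,0,-50,65],
    [0,0,0,1,0,-100,65],
    [0,0,0,1,-50,-130,65],
    [0,0,0,1,-100,-130,65]
  ]
}}

```text
t: 32.98
eef_pos: [0.5344, -0.0004, 0.1875]
tool_rot: [0.002, 0.707, 0.708, 0.002]
contact_force: [-0.9, -0.4, -0.6]
gripper_width: 0.762
grasp_force: 0.0
```

Emit:
{"api": "jog_arm", "payload": {
  "motion": [
    [0,0,0,-60,-20,0,65],
    [0,0,0,-120,-40,0,65],
    [0,0,0,-180,-60,0,65],
    [0,0,0,-240,-80,0,65],
    [0,0,0,-240,-80,0,65]
  ]
}}

```text
t: 33.6
eef_pos: [0.4513, -0.2468, 0.1846]
tool_rot: [0.001, 0.71, 0.704, -0.001]
contact_force: [0.8, 1.0, 0.8]
gripper_width: 0.763
grasp_force: 0.0
```

```bash
python3 topv.py top t9.png striker:.052 powder_tin:.004 man:.004 ring:.004 stack:.004 bell:0 coin_tin:0 cup:0; python3 topv.py scene s9.png striker:.052 powder_tin:.004 man:.004 ring:.004 stack:.004
python3 -c "
import cv2
a=cv2.imread('pics/t9.png')[130:310,180:500];b=cv2.imread('pics/s9.png')[180:380,150:490]
b=cv2.resize(b,(640,376));cv2.imwrite('pics/fin.png',cv2.resize(cv2.vconcat([cv2.resize(a,(640,360)),b]),(520,598)))"
```

```text
33.65 [ 0.45259253 -0.24410347  0.18467678] [ 0.52615413  0.55311983 -0.77306728] 0.7597380343246182
striker [323. 183.] 0.61 [0.637 0.003] mat xy [0.004 0.006]
striker [208. 169.] 0.32 [0.661 0.222] mat xy [-0.006  0.226]
powder_tin [325. 194.] 0.64 [ 0.632 -0.001] mat xy [0.    0.001]
man [282. 189.] 0.55 [0.641 0.084] mat xy [-0.005  0.087]
ring [281. 188.] 0.89 [0.641 0.087] mat xy [-0.004  0.089]
stack [365. 201.] 0.77 [ 0.619 -0.08 ] mat xy [-0.001 -0.079]
bell [214. 168.] 0.85 [0.684 0.224] mat xy [0.017 0.231]
coin_tin [449. 209.] 0.75 [ 0.607 -0.246] mat xy [ 0.013 -0.245]
coin_tin [214. 168.] 0.34 [0.684 0.225] mat xy [0.017 0.232]
cup [284. 279.] 0.98 [0.46  0.074] mat xy [-0.182  0.049]
34.1 [ 0.45395434 -0.24048968  0.18387898] [ 0.22529959  0.24143944 -0.140047  ] 0.7632514568972435
striker [319. 282.] 0.72 [0.63 0.  ] mat xy [-0.002  0.002]
powder_tin [320. 299.] 0.67 [0.629 0.002] mat xy [-0.003  0.004]
man [360. 311.] 0.52 [0.646 0.079] mat xy [0.002 0.082]
ring [366. 312.] 0.57 [0.646 0.091] mat xy [-0.     0.094]
ring [322. 283.] 0.41 [0.589 0.   ] mat xy [-0.043 -0.004]
stack [278. 292.] 0.91 [ 0.625 -0.078] mat xy [ 0.005 -0.076]
```

View pics/fin.png

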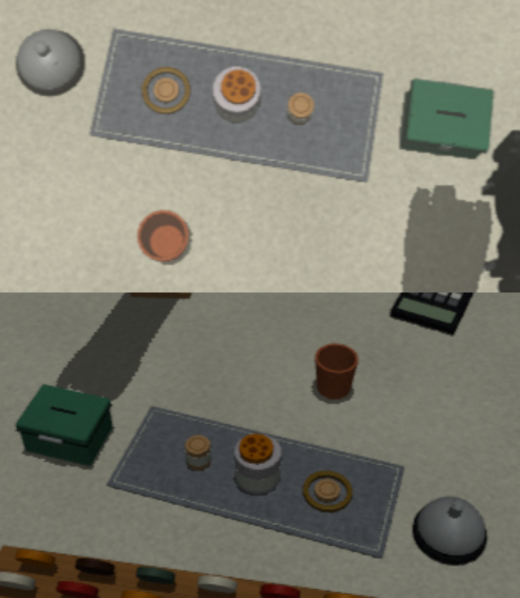

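Both views show the row as wanted: in the composite picture the ring and man are at (166,90), the tin with the striker at (237,88) and the stack at (301,106). All of it looks flat and centred, so I'm handing in.

```bash
python3 -c "
from station import bot
print(bot.hand_in())"
```

```text
the job is handed in; nothing more can be done
None
```

The match kit is set out in one row on the mat and handed in at about 34 s; in the last pictures every piece measured within the limits, and no verdict came back from the hand-in.

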